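Slide the loaded tray across the gap onto the draining rack

ROBOT

A 6-joint arm with a two-finger parallel gripper is mounted at the origin on the work surface. World frame = base frame: x ahead of the robot, y to its left, z up, the work surface at z = 0. Lengths are in mm, angles in rad, forces in N, time in s.
With the tool pointing down it reaches from about 400 to 925 mm from the base axis. Payload 12.5 kg.
Tool frame: the origin (TCP) lies at the centre of the arm's flange, where the gripper is bolted on; the fingertips stand 190 mm ahead of it and the grasp point (between the pads) lies 171 mm ahead of it; z points along the fingers, y is the direction in which the jaws open and shut (so a half turn about z gives the same grasp; the last joint's range is limited). The gripper opens to 95 mm and grips with 3 to 60 N. Pads are 20 mm wide; open, the fingers measure 119 mm over their backs; the gripper's body (75 mm by 180 mm) begins 59 mm behind the grasp point.
Start: joints at [-1.393, 0.491, 1.559, -0, 1.092, -0.106], TCP at [175.023, -599.993, 404.761] pointing down, gripper open.
Joint ranges: [-3.1, 3.1], [-0.84, 2.19], [0.05, 2.79], [-1.13, 4.28], [0.06, 2.93], [-2.69, 2.69]. Speed limits (rad/s): [2.22, 2.22, 2.79, 3.14, 3.14, 3.14].

INTERFACE

Orientations are given as [roll, pitch, yaw] about the fixed x, y, z axes, in that order (R = Rz(yaw) Ry(pitch) Rx(roll)).
In Python, from cell import env, optics gives the robot as it stands.
- The arm moves only by the tool apply_moves, never from a script. Its argument "commands" is a list of rows, each a list of 7 numbers: the turn, a rotation vector about the tool's x, y, z in degrees, then the shift along the tool's x, y, z in m, then the finger opening in m, from 0 to 0.0951. A call has 1 to 5 rows; each row shifts and turns the commanded pose from where the row before left it, along the tool's axes as they then stand; what a row does not reach is not made up. A row lasts 1/12 s, in which the tool goes at most 41.7 mm and 7.16 degrees, less where a joint would pass 70% of its speed; a pose out of reach is approached as far as the arm can. A call with a gripper value outside its range is refused whole. The fingers move at their own pace and stop on an object; the grip force is fixed at half the most. Time passes only in rows, so rows that do not move let the fingers close. It gives the time, the measured TCP pose, the force and the opening at its end, in the units of the state.
- env.state(): the state, without advancing time (a new reading comes with each control period).
- optics.read_camera(name): name is "scene" or "top"; returns a dict with "color" (480x640x3 uint8, red, green, blue), "fx", "fy", "cx", "cy" (pixels), "distortion" ([k1, k2, p1, p2, k3] as OpenCV has them; the pictures are not rectified), "eye" and "rotation" of the camera in the world. Camera axes: x right, y up, looking along -z (the intrinsics and any distortion apply to the point x, -y, -z); pixel columns grow to the right and rows downward; lengths in mm; the calibration is good to about 2 mm. A picture is of the moment at which its call begins. There is no depth.
- env.job_done(): hands the job in, once; it reports no verdict.
The state is a dict: "t": time; "joints": joint angles; "qvel": joint speeds; "tau": joint torques, N m; "eef_pos": TCP position; "tcp_rot": TCP orientation; "ft_force": force on the tool from outside, world axes, zero at the start; "moment": the same for the moment, N m; "opening": opening from 0.0 (shut) to 1.0 (fully open).
Only numpy, scipy, OpenCV 4.12 (cv2) and the standard library are available. Lean on these libraries where they do the work, as an engineer would, in place of code of your own. Each camera call takes 0.05 s, during which the arm holds its last target. There are 200 camera calls.

TASK

Slide the loaded wooden tray off the chopping board, straight across the open gap, onto the middle of the steel draining rack: keep it level all the way so that its front does not sag into the gap, and do not lift it clear, carry it over or bear down hard on it. Feel for the sprung metal bar near the far end of the rack and press the tray squarely and gently home against it, so that the bar gives by a few millimetres but is not rammed in; then let go, leaving the tray resting against the bar. The jar and cups stay standing in the tray and everything else stays where it is.

Things in the scene. Friction and masses are not known exactly. Their poses are not given: they have to be found in the camera images.
- tray: Light wooden tray, 260 x 170 mm, 0.7 to 0.95 kg with its load. Most weight is in the front half: merely pushed from behind it tips into the gap, so hold its tail down or grip it. Origin: centre of underside; x forwards (across the gap), z up. Floor 6 mm, rim 24 mm high. Mid-end hand-holds, front and rear: end wall 10 mm thick along x, 100 mm wide, rising to 45 mm; can be pinched from above.
- tail_grip (a point): Middle of the rear hand-hold (the end away from the gap): 125 mm behind the tray's origin, 32 mm above its underside. Axes as the tray's.
- nose (a point): Middle of the tray's front end face at underside height, 130 mm ahead of its origin. Axes as the tray's.
- board: Wooden chopping board on feet, fixed, 300 x 260 mm, top 60 mm above the worktop. The tray starts on it, up to 5 degrees askew. Origin: centre of its underside, on the worktop. x points across the gap; the rounded front edge is 150 mm ahead of the origin.
- rack: Fixed steel rack, 360 mm long (x) and 300 mm wide, flat deck, rounded entry edge; x as the board's, its middle line up to 8 mm to one side of the board's. Origin: middle of the entry edge, 60 mm below the deck. The deck is up to 3 mm lower or 1.5 mm higher than the board's top. Open gap from board edge to entry edge: 110 to 132 mm.
- bar (a joint): Sprung aluminium bar, 220 mm wide, 26 mm high, across the rack near its far end, on a black-clamped steel fence; the tray's nose meets it squarely. Value: how far it is pressed in (m), 0 when free, 2 N per mm, hard stop at 12 mm. The fence is set anywhere: the free bar's face is 265 to 330 mm from the rack's entry edge, not measured. 3 to 6 mm (about 7 to 13 N) is a right press; sliding the tray alone takes 2 to 6 N.
- jar: White lidded jar, 76 mm across, 105 mm high, standing in the front half of the tray. Origin: centre of its underside.
- cup_a: White cup, 60 mm across, 65 mm high, standing in the tray's left half, near the middle of its length. Origin: centre of its underside.
- cup_b: Like cup_a, in the tray's right half.
- bowl: Bystander: small brown bowl, 72 mm wide and 38 mm high, on the worktop in the gap, below the tray's path. Origin: centre of its underside.
- spice: Bystander: spice jar, 30 mm across, 60 mm high, on the rack's left edge, its centre about 126 mm to the left of the rack's middle line. Origin: centre of its underside.
- mug: Bystander: blue mug, 80 mm across, 90 mm high, on the worktop's far side.
- pepper: Bystander: wooden pepper mill, 52 mm across, 132 mm high, on the worktop in the gap, left of the tray's path.

How it is judged:
By the outcome, as a careful person would: the job done as asked, in the order asked, and still so for the second after the job is handed in, with the robot touching nothing.
It also fails if it takes over 64 s, if anything falls off the work surface, if the arm or the gripper's body presses on something with over 40 N, if the wrist force passes 120 N, or if a joint passes its speed limit or range.

## Working session

There is one attempt and no reset: what is moved stays moved. The work goes in short steps, Python scripts to look and compute and a tool call to move; the robot and the scene stay as the last step left them, time stands still between calls to the robot, and variables do not carry over. Pictures are saved under pics/ and viewed, about 8 in all and at most 12, crops included, and the job is handed in when it is done.

Besides the shell and the picture viewer there is one more tool, called after "Emit:" as name(argument=value, ...), one argument or row to a line, values as JSON. apply_moves: Moves the arm, as the interface text tells. Its arguments: {"type":"object","properties":{"commands":{"type":"array","items":{"type":"array","items":{"type":"number"}}}},"required":["commands"]}

```bash
ls; mkdir -p pics; cat > h.py <<'E'
import numpy as np, cv2
from cell import env, optics
def snap(n,f):
    c=optics.read_camera(n); cv2.imwrite(f,c["color"][:,:,::-1])
    return c
def ray(c,uv):
    K=np.array([[c["fx"],0,c["cx"]],[0,c["fy"],c["cy"]],[0,0,1]])
    p=cv2.undistortPoints(np.array(uv,float).reshape(-1,1,2),K,np.array(c["distortion"],float)).reshape(-1,2)
    d=np.c_[p[:,0],-p[:,1],-np.ones(len(p))]@np.array(c["rotation"]).T
    return np.array(c["eye"],float),d/np.linalg.norm(d,axis=1)[:,None]
def onz(c,uv,z):
    e,d=ray(c,uv); z=np.broadcast_to(z,len(d)); return e+d*((z-e[2])/d[:,2])[:,None]
def tri(c1,uv1,c2,uv2):
    e1,D1=ray(c1,uv1);e2,D2=ray(c2,uv2);o=[]
    for a,b in zip(D1,D2):
        s=np.linalg.lstsq(np.c_[a,-b],e2-e1,rcond=None)[0]
        p,q=e1+a*s[0],e2+b*s[1]; o.append(np.r_[(p+q)/2,np.linalg.norm(p-q)])
    return np.array(o)
E
python3 - <<'E'
from h import *
import pickle
C={n:snap(n,f'pics/{n}0.png') for n in("scene","top")}
pickle.dump({n:{k:v for k,v in c.items() if k!='color'} for n,c in C.items()},open('cams.pkl','wb'))
for c in C.values(): print({k:np.round(v,3).tolist() for k,v in c.items() if k!='color'})
print(env.state())
E
```

```text
pics
{'fx': 479.06, 'fy': 479.06, 'cx': 313.579, 'cy': 229.864, 'distortion': [-0.026, 0.0, 0.0, 0.0, 0.0], 'eye': [1067.289, -654.55, 855.508], 'rotation': [0.814, -0.011, 0.627]}
{'fx': 620.729, 'fy': 620.729, 'cx': 315.241, 'cy': 234.467, 'distortion': [0.002, 0.0, 0.0, 0.0, 0.0], 'eye': [470.965, 27.946, 1282.201], 'rotation': [0.111, 0.012, -1.599]}
{'t': 0.1, 'joints': array([-1.39257447e+00,  4.91517065e-01,  1.55940923e+00, -4.71619538e-06,
        1.09169085e+00, -1.05609138e-01]), 'qvel': array([-0.00011661, -0.00194045, -0.00199444, -0.00055989,  0.001308  ,
        0.00020933]), 'tau': array([ 3.22052409e-03, -6.13621473e+01, -2.58606219e+01,  6.94017252e-02,
        4.70313686e-02, -6.53581901e-05]), 'eef_pos': array([ 175.0330211 , -599.96049594,  404.20189569]), 'tcp_rot': array([-3.14057343e+00, -1.03835407e-04,  2.83833121e-01]), 'ft_force': array([-1.06080014, -0.02665191, -0.83761089]), 'moment': array([ 0.03715873, -0.01702535, -0.00459364]), 'opening': 1.0013550029289162}
```

View pics/scene0.png

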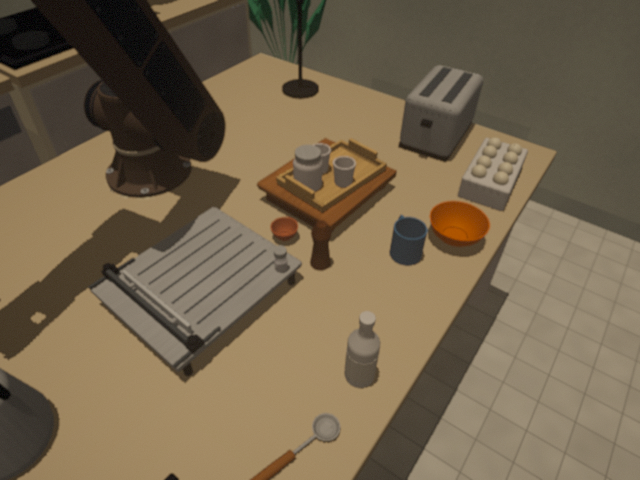

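View pics/top0.png

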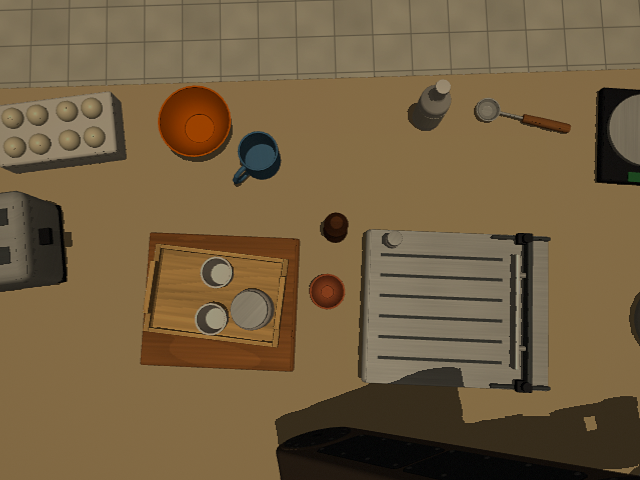

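```bash
sed -i 's/np.array(c\["rotation"\]).T/Rot.from_euler("xyz",c["rotation"]).as_matrix().T/; s/^import numpy.*/&\nfrom scipy.spatial.transform import Rotation as Rot/' h.py
python3 - <<'E'
import cv2,numpy as np
def crop(f,x0,y0,x1,y1,s):
    im=cv2.imread(f)[y0:y1,x0:x1]; im=cv2.convertScaleAbs(cv2.resize(im,None,fx=s,fy=s,interpolation=cv2.INTER_CUBIC),alpha=1.5)
    for x in range((x0+9)//10*10,x1,10): cv2.line(im,((x-x0)*s,0),((x-x0)*s,6 if x%50 else 16),(0,255,0),1)
    for y in range((y0+9)//10*10,y1,10): cv2.line(im,(0,(y-y0)*s),(6 if y%50 else 16,(y-y0)*s),(0,255,0),1)
    return im
cv2.imwrite('pics/c1.png',crop('pics/top0.png',138,228,303,375,4))
cv2.imwrite('pics/c2.png',crop('pics/top0.png',355,225,555,395,3))
a=crop('pics/scene0.png',255,130,400,230,5); cv2.imwrite('pics/c3.png',a)
E
```

```text
(no output)
```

View pics/c1.png

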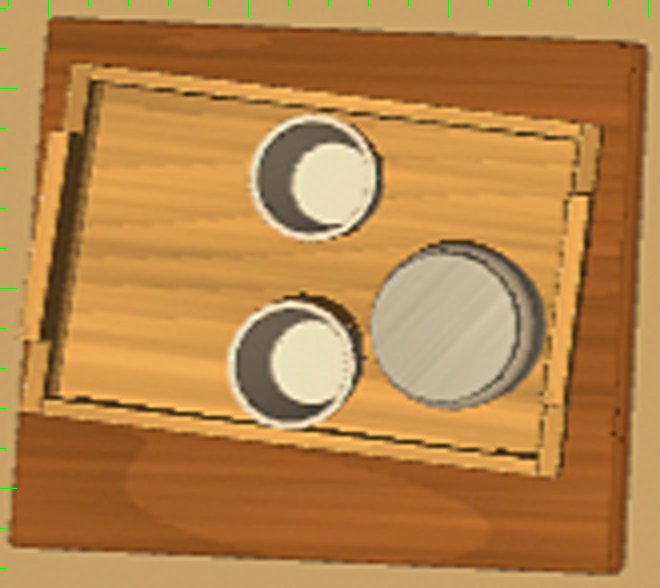

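View pics/c2.png

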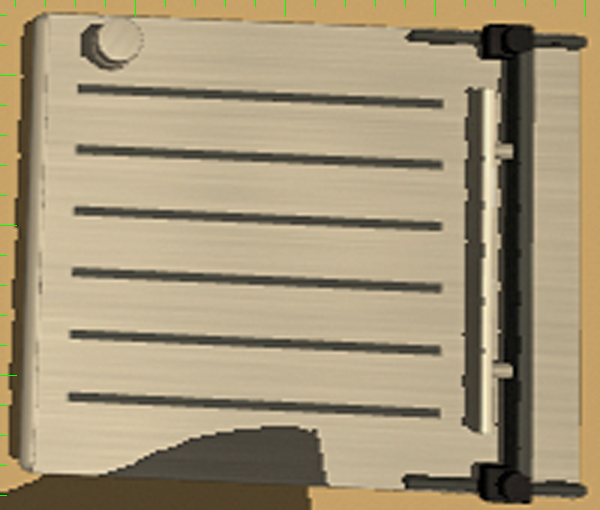

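View pics/c3.png

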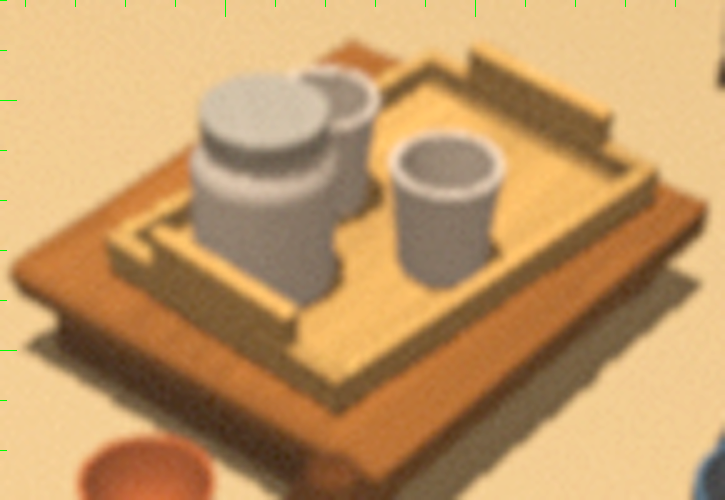

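```bash
python3 - <<'E'
from h import *
import pickle
np.set_printoptions(precision=1,suppress=True)
C=pickle.load(open('cams.pkl','rb'));T,S=C['top'],C['scene']
t=lambda *p:[(138+x/4,228+y/4) for x,y in p]
r=lambda *p:[(355+x/3,225+y/3) for x,y in p]
s=lambda *p:[(255+x/5,130+y/5) for x,y in p]
rim=onz(T,t((76,66),(22,411),(600,126),(556,475)),84)
print('rim RL RR FL FR',rim)
print('ctr',rim.mean(0))
f=(rim[2]+rim[3]-rim[0]-rim[1])/2; print('len',np.linalg.norm(f),'ang',np.degrees(np.arctan2(f[1],f[0])))
l=(rim[0]+rim[2]-rim[1]-rim[3])/2; print('wid',np.linalg.norm(l),'ang-90',np.degrees(np.arctan2(l[1],l[0]))-90)
h=onz(T,t((52,132),(24,340),(72,134),(43,342)),105);print('rear handle',h,h.mean(0))
h=onz(T,t((590,196),(562,405),(570,196),(540,405)),105);print('front handle',h,h.mean(0))
b=onz(T,t((50,18),(10,545),(645,45),(620,572)),60);print('board',b,b.mean(0))
f=(b[2]+b[3]-b[0]-b[1])/2;print('ang',np.degrees(np.arctan2(f[1],f[0])),np.linalg.norm(f))
l=(b[0]+b[2]-b[1]-b[3])/2;print(np.degrees(np.arctan2(l[1],l[0]))-90,np.linalg.norm(l))
R=onz(T,r((36,14),(22,470)),60);print('rack entry',R)
sl=onz(T,r((80,89),(442,104),(69,397),(440,413)),60);print('slots',sl)
for i in(0,2):
  f=sl[i+1]-sl[i];print('ang',np.degrees(np.arctan2(f[1],f[0])))
B=onz(T,r((482,90),(482,432)),[88,88]);print('bar',B)
print('spice',onz(T,r((122,38)),120))
print('tri rim RL, FL, handle left inner top, board FR?',tri(T,t((76,66),(600,126),(70,134)),S,s((657,172),(338,383),(608,117))))
E
```

```text
rim RL RR FL FR [[595.  347.2  84. ]
 [429.7 373.1  84. ]
 [558.3  93.1  84. ]
 [392.5 117.9  84. ]]
ctr [493.9 232.8  84. ]
len 257.3353657803686 ang -98.25344164937314
wid 167.49237069715477 ang-90 -98.70760788858904
rear handle [[561.5 353.1 105. ]
 [463.6 366.2 105. ]
 [560.3 343.5 105. ]
 [462.4 357.2 105. ]] [511.9 355.  105. ]
front handle [[523.7  97.4 105. ]
 [426.2 112.8 105. ]
 [524.  106.9 105. ]
 [426.4 123.2 105. ]] [475.1 110.1 105. ]
board [[621.8 366.6  60. ]
 [364.7 385.7  60. ]
 [599.6  71.2  60. ]
 [343.8  89.7  60. ]] [482.5 228.3  60. ]
ang -94.16744603478921 296.46727328679015
-94.19949063673664 257.16406319261455
rack entry [[614.7 -63.5  60. ]
 [320.  -43.5  60. ]]
slots [[ 564.2  -90.6   60. ]
 [ 547.5 -326.8   60. ]
 [ 365.3  -75.5   60. ]
 [ 348.8 -313.3   60. ]]
ang -94.05360250441039
ang -93.98308010928886
bar [[ 554.  -344.8   88. ]
 [ 339.2 -331.    88. ]]
spice [[ 590.9 -112.3  120. ]]
tri rim RL, FL, handle left inner top, board FR? [[597.2 350.   77.9   3.8]
 [560.2  94.5  80.9   4.1]
 [563.2 347.3 101.8   6.3]]
```

```bash
cat >> h.py <<'E'
def to_tool(dx,dy,yaw):  # world shift -> tool shift (tool pointing down), yaw in deg
    a=np.radians(yaw); return dx*np.cos(a)+dy*np.sin(a), dx*np.sin(a)-dy*np.cos(a)
E
python3 - <<'E'
from h import *
yaw=16.26;p=np.array([175,-600.])
for tgt,n,dy in[((480,-250),12,-24.66/4),((480,150),10,0),((511,355),6,0)]:
    st=(np.array(tgt)-p)/n
    for i in range(n):
        a=to_tool(*st,yaw)  # shift along axes before/after turn
        if dy and i<4: yaw+=dy
        print(i,np.round(a,1),round(yaw,2)) if i<6 or n<12 and i==0 else 0
    p=np.array(tgt)
E
```

```text
0 [ 32.6 -20.9] 10.1
1 [ 30.1 -24.3] 3.93
2 [ 27.4 -27.4] -2.23
3 [ 24.3 -30.1] -8.4
4 [ 20.9 -32.6] -8.4
5 [ 20.9 -32.6] -8.4
0 [ -5.8 -39.6] -8.4
1 [ -5.8 -39.6] -8.4
2 [ -5.8 -39.6] -8.4
3 [ -5.8 -39.6] -8.4
4 [ -5.8 -39.6] -8.4
5 [ -5.8 -39.6] -8.4
0 [  0.1 -34.6] -8.4
1 [  0.1 -34.6] -8.4
2 [  0.1 -34.6] -8.4
3 [  0.1 -34.6] -8.4
4 [  0.1 -34.6] -8.4
5 [  0.1 -34.6] -8.4
```

Emit:
apply_moves(
  commands=[
    [0,0,6.165,0.0326,-0.0209,0,0.05],
    [0,0,6.165,0.0301,-0.0243,0,0.05],
    [0,0,6.165,0.0274,-0.0274,0,0.05],
    [0,0,6.165,0.0243,-0.0301,0,0.05],
    [0,0,0,0.0209,-0.0326,0,0.05],
  ],
)

```text
t: 0.52
eef_pos: [303.0, -452.6, 404.5]
tcp_rot: [-3.141, 0.0, -0.154]
ft_force: [0.7, 0.8, 0.2]
opening: 0.706
```

Emit:
apply_moves(
  commands=[
    [0,0,0,0.0209,-0.0326,0,0.05],
    [0,0,0,0.0209,-0.0326,0,0.05],
    [0,0,0,0.0209,-0.0326,0,0.05],
    [0,0,0,0.0209,-0.0326,0,0.05],
    [0,0,0,0.0209,-0.0326,0,0.05],
  ],
)

```text
t: 0.93
eef_pos: [430.3, -306.4, 404.7]
tcp_rot: [-3.142, 0.0, -0.147]
ft_force: [1.1, -0.5, 0.2]
opening: 0.528
```

Emit:
apply_moves(
  commands=[
    [0,0,0,0.0209,-0.0326,0,0.05],
    [0,0,0,0.0209,-0.0326,0,0.05],
    [0,0,0,-0.0058,-0.0396,0,0.05],
    [0,0,0,-0.0058,-0.0396,0,0.05],
    [0,0,0,-0.0058,-0.0396,0,0.05],
  ],
)

```text
t: 1.35
eef_pos: [480.3, -127.8, 404.3]
tcp_rot: [-3.141, 0.001, -0.147]
ft_force: [0.6, -0.6, -0.7]
opening: 0.525
```

Emit:
apply_moves(
  commands=[
    [0,0,0,-0.0058,-0.0396,0,0.05],
    [0,0,0,-0.0058,-0.0396,0,0.05],
    [0,0,0,-0.0058,-0.0396,0,0.05],
    [0,0,0,-0.0058,-0.0396,0,0.05],
    [0,0,0,-0.0058,-0.0396,0,0.05],
  ],
)

```text
t: 1.77
eef_pos: [480.2, 72.4, 404.7]
tcp_rot: [3.141, 0.0, -0.147]
ft_force: [1.0, 0.7, -0.0]
opening: 0.528
```

Emit:
apply_moves(
  commands=[
    [0,0,0,-0.0058,-0.0396,0,0.05],
    [0,0,0,-0.0058,-0.0396,0,0.05],
    [0,0,0,0.0001,-0.0346,0,0.05],
    [0,0,0,0.0001,-0.0346,0,0.05],
    [0,0,0,0.0001,-0.0346,0,0.05],
  ],
)

```text
t: 2.18
eef_pos: [495.9, 255.2, 404.5]
tcp_rot: [3.141, 0.0, -0.146]
ft_force: [-0.4, -0.6, 0.0]
opening: 0.53
```

Emit:
apply_moves(
  commands=[
    [0,0,0,0.0001,-0.0346,0,0.05],
    [0,0,0,0.0001,-0.0346,0,0.05],
    [0,0,0,0.0001,-0.0346,0,0.05],
    [0,0,0,0,0,0.0346,0.05],
    [0,0,0,0,0,0.02,0.05],
  ],
)

```text
t: 2.6
eef_pos: [511.0, 357.5, 347.8]
tcp_rot: [3.141, 0.001, -0.144]
ft_force: [0.0, 0.4, -0.9]
opening: 0.525
```

```bash
python3 - <<'E'
from h import *
a=snap('scene','pics/s1.png')['color'];b=snap('top','pics/t1.png')['color']
A=cv2.resize(a[60:240,240:440],None,fx=3,fy=3)[...,::-1];B=cv2.resize(b[220:380,120:310],None,fx=3,fy=3)[...,::-1]
A=cv2.resize(a[70:230,250:400],None,fx=2.6,fy=2.6,interpolation=2);B=cv2.resize(b[225:385,130:280],None,fx=2.6,fy=2.6,interpolation=2)
cv2.imwrite('pics/m1.png',cv2.convertScaleAbs(np.hstack([A,B])[...,::-1],alpha=1.4)); s=env.state(); print(s['t'],s['eef_pos'],s['ft_force'])
E
```

```text
2.7 [511.06351312 356.03214672 346.56272497] [-0.76032485 -0.20776386  0.50061131]
```

View pics/m1.png

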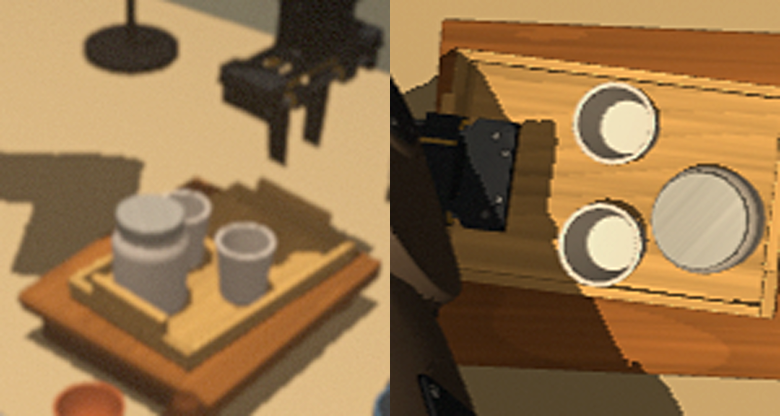

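Emit:
apply_moves(
  commands=[
    [0,0,0,0,0,0.025,0.05],
    [0,0,0,0,0,0.025,0.05],
    [0,0,0,0,0,0.015,0.05],
    [0,0,0,0,0,0.008,0.05],
    [0,0,0,0,0,0.005,0.05],
  ],
)

```text
t: 3.12
eef_pos: [512.0, 355.6, 272.3]
tcp_rot: [3.142, -0.0, -0.147]
ft_force: [0.6, 0.6, 0.2]
opening: 0.525
```

```bash
python3 - <<'E'
from h import *
a=snap('scene','pics/s2.png');s=env.state()
print(s['eef_pos'],s['ft_force'],s['opening'])
cv2.imwrite('pics/c4.png',cv2.convertScaleAbs(cv2.resize(a['color'][100:230,250:400],None,fx=4,fy=4,interpolation=2)[...,::-1],alpha=1.5))
E
```

```text
[511.92978538 355.64214618 271.86722891] [ 0.1342724  -0.56845087 -0.34768753] 0.5244059056700411
```

View pics/c4.png

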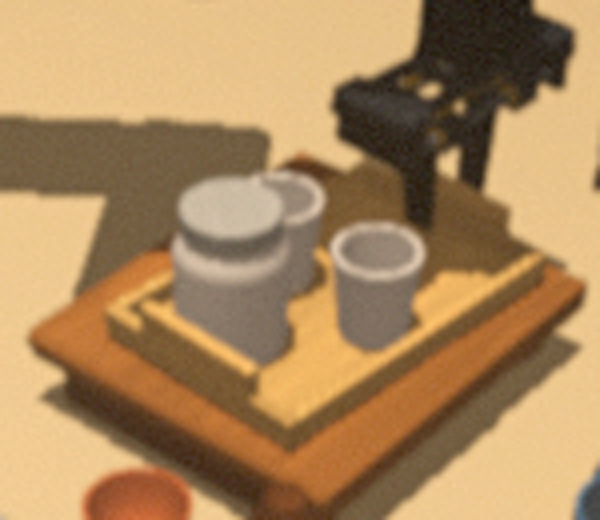

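Emit:
apply_moves(
  commands=[
    [0,0,0,0,0,0.004,0.05],
    [0,0,0,0,0,0.003,0.05],
    [0,0,0,0,0,0,0.025],
    [0,0,0,0,0,0,0.015],
    [0,0,0,0,0,0,0.008],
  ],
)

```text
t: 3.58
eef_pos: [511.7, 355.9, 265.6]
tcp_rot: [-3.141, -0.001, -0.147]
ft_force: [-0.3, 0.7, -0.8]
opening: 0.369
```

Emit:
apply_moves(
  commands=[
    [0,0,0,0,0,0,0.004],
    [0,0,0,0,0,0,0],
    [0,0,0,0,0,0,0],
    [0,0,0,0,0,0,0],
    [0,0,0,0,0,0,0],
  ],
)

```text
t: 4.0
eef_pos: [511.7, 356.1, 265.3]
tcp_rot: [-3.141, -0.001, -0.147]
ft_force: [0.4, 4.2, 1.0]
opening: 0.104
```

```bash
python3 - <<'E'
from h import *
s=env.state()
for k in('t','eef_pos','tcp_rot','ft_force','moment','opening'): print(k,s[k])
c=snap('top','pics/t2.png')
cv2.imwrite('pics/c5.png',cv2.convertScaleAbs(cv2.resize(c['color'][225:375,150:310],None,fx=4,fy=4,interpolation=2)[...,::-1],alpha=1.5))
E
```

```text
t 4.0
eef_pos [511.72975642 356.10073961 265.27690812]
tcp_rot [-3.14079631e+00 -6.17220644e-04 -1.46720443e-01]
ft_force [0.42098003 4.15268679 0.97990886]
moment [ 0.66492601 -0.0853527  -0.02268856]
opening 0.10448369694282916
```

Emit:
apply_moves(
  commands=[
    [0,0,-0.3,-0.0009,0.003,0,0],
    [0,0,-0.5,-0.0016,0.006,0,0],
    [0,0,-0.5,-0.0016,0.006,0,0],
    [0,0,-0.5,-0.0016,0.006,0,0],
    [0,0,-0.5,-0.0016,0.006,0,0],
  ],
)

```text
t: 4.47
eef_pos: [500.8, 330.0, 265.3]
tcp_rot: [-3.141, -0.001, -0.106]
ft_force: [1.5, 4.5, -0.2]
opening: 0.104
```

Emit:
apply_moves(
  commands=[
    [0,0,-0.5,-0.0017,0.006,0,0],
    [0,0,-0.5,-0.0017,0.006,0,0],
    [0,0,-0.5,-0.0017,0.006,0,0],
    [0,0,-0.5,-0.0017,0.006,0,0],
    [0,0,0,0,0.002,0,0],
  ],
)

```text
t: 4.88
eef_pos: [491.5, 304.3, 265.2]
tcp_rot: [-3.141, -0.0, -0.071]
ft_force: [0.9, 4.8, -0.8]
opening: 0.104
```

```bash
python3 - <<'E'
from h import *
c=snap('top','pics/t3.png'); d=snap('scene','pics/s3.png')
s=env.state()
for k in('t','eef_pos','tcp_rot','ft_force','moment','opening'): print(k,s[k])
p=s['eef_pos'][:2]-[467.4,-53.5];print('s,l',p@[-.0715,-.9974],p@[.9974,-.0715])
cv2.imwrite('pics/c5.png',cv2.convertScaleAbs(cv2.resize(c['color'][225:375,150:350],None,fx=4,fy=4,interpolation=2)[...,::-1],alpha=1.5))
E
```

```text
t 4.9833
eef_pos [491.69666376 304.28461608 265.20988322]
tcp_rot [ 3.14062744e+00  4.87131798e-04 -7.17164882e-02]
ft_force [-1.21030506 -3.24315579  4.28256659]
moment [-0.34199979  0.16693299  0.0466679 ]
opening 0.1044502274365823
s,l -358.5915875394963 -1.3481076128015357
```

View pics/c5.png

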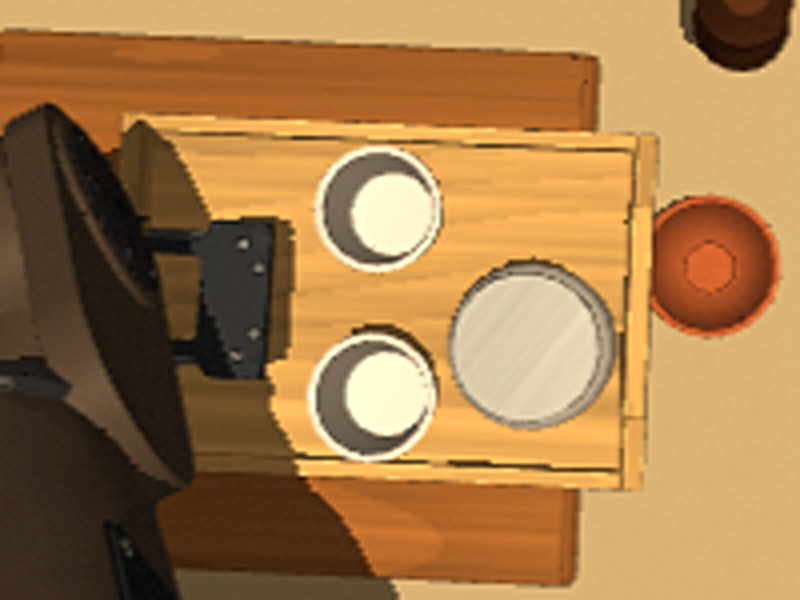

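```bash
python3 - <<'E'
from h import *
import pickle
T=pickle.load(open('cams.pkl','rb'))['top']
g=onz(T,[(150+x/4,225+y/4) for x,y in((657,138),(640,488),(127,114))],84); print(g)
for q in [g[0],g[1],(g[0]+g[1])/2,g[2]]:
    p=q[:2]-[467.4,-53.5];print('s,l',p@[-.0715,-.9974],p@[.9974,-.0715])
f=g[0]-g[2];print(np.degrees(np.arctan2(f[1],f[0])));f=g[0]-g[1];print(np.degrees(np.arctan2(f[1],f[0]))-90)
E
```

```text
[[556.850351    42.29494732  84.        ]
 [390.26915882  55.05947351  84.        ]
 [575.99357354 299.05380088  84.        ]]
s,l -101.94158055807262 82.36844135237438
s,l -102.76236373682963 -84.6923033492695
s,l -102.35197214745112 -1.1619309984475599
s,l -359.4016015028357 83.10363348543628
-94.26392413569495
-94.3818097463785
```

Emit:
apply_moves(
  commands=[
    [0,0,0,0,0.004,0,0],
    [0,0,0,0,0.006,0,0],
    [0,0,0,0,0.006,0,0],
    [0,0,0,0,0.006,0,0],
    [0,0,0,0,0.006,0,0],
  ],
)

```text
t: 5.4
eef_pos: [489.9, 276.9, 265.2]
tcp_rot: [-3.141, -0.001, -0.072]
ft_force: [0.1, 5.1, 1.7]
opening: 0.105
```

```bash
cat >> h.py <<'E'
def st():
    s=env.state()
    for k in('t','eef_pos','tcp_rot','ft_force','moment','opening'): print(k,np.round(s[k],4))
    p=s['eef_pos'][:2]-[467.4,-53.5];print('s,l',p@[-.0715,-.9974],p@[.9974,-.0715])
E
python3 -c "
from h import *
st()"
```

```text
t 5.4
eef_pos [489.9167 276.9019 265.2166]
tcp_rot [-3.1408e+00 -8.0000e-04 -7.1700e-02]
ft_force [0.1264 5.0695 1.7428]
moment [ 0.9489 -0.0445  0.0129]
opening 0.1048
s,l -331.15275793114097 -1.1655591760603814
```

Emit:
apply_moves(
  commands=[
    [0,0,0,0.0002,0.006,0,0],
    [0,0,0,0.0002,0.006,0,0],
    [0,0,0,0.0002,0.006,0,0],
    [0,0,0,0.0002,0.006,0,0],
    [0,0,0,0.0002,0.006,0,0],
  ],
)

```text
t: 5.82
eef_pos: [488.8, 246.9, 265.2]
tcp_rot: [-3.141, -0.001, -0.072]
ft_force: [0.6, 5.9, 2.4]
opening: 0.105
```

Emit:
apply_moves(
  commands=[
    [0,0,0,0,0.006,0,0],
    [0,0,0,0,0.006,0,0],
    [0,0,0,0,0.006,0,0],
    [0,0,0,0,0.006,0,0],
    [0,0,0,0,0.003,0,0],
  ],
)

```text
t: 6.23
eef_pos: [486.9, 219.7, 265.4]
tcp_rot: [-3.141, -0.001, -0.072]
ft_force: [0.9, 7.3, 3.4]
opening: 0.104
```

```bash
python3 - <<'E'
from h import *
st()
d=snap('scene','pics/s4.png')
st()
cv2.imwrite('pics/c6.png',cv2.convertScaleAbs(cv2.resize(d['color'][140:290,190:390],None,fx=4,fy=4,interpolation=2)[...,::-1],alpha=1.5))
E
```

```text
t 6.2333
eef_pos [486.8714 219.7447 265.3698]
tcp_rot [-3.1408e+00 -1.0000e-03 -7.2100e-02]
ft_force [0.8717 7.343  3.4186]
moment [ 1.2283  0.0438 -0.0091]
opening 0.1037
s,l -273.9264603651669 -0.1162645075716397
t 6.2833
eef_pos [486.8448 219.4561 265.3468]
tcp_rot [-3.1412e+00 -8.0000e-04 -7.2100e-02]
ft_force [ 1.0283 -0.3762  0.9186]
moment [ 0.1338 -0.0783  0.0002]
opening 0.1029
s,l -273.6367563027295 -0.12215482446541936
```

View pics/c6.png

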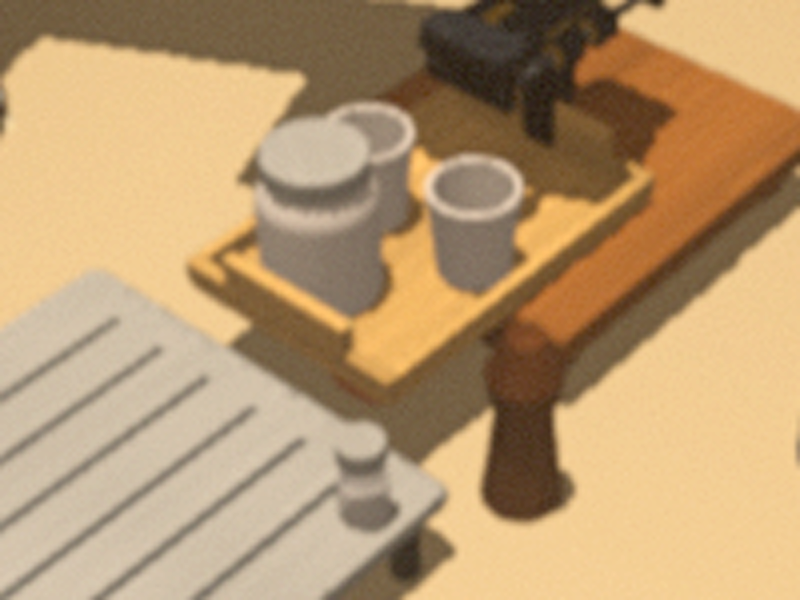

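Emit:
apply_moves(
  commands=[
    [0,0,0,0,0.003,0,0],
    [0,0,0,0,0.004,0,0],
    [0,0,0,0,0.004,0,0],
    [0,0,0,0,0.003,0,0],
    [0,0,0,0,0.002,0,0],
  ],
)

```text
t: 6.7
eef_pos: [485.8, 204.1, 265.4]
tcp_rot: [-3.141, -0.001, -0.072]
ft_force: [0.6, 8.0, 4.1]
opening: 0.106
```

Emit:
apply_moves(
  commands=[
    [0,0,0,0,0.002,0,0],
    [0,0,0,0,0.002,0,0],
    [0,0,0,0,0.002,0,0],
    [0,0,0,0,0.002,0,0],
    [0,0,0,0,0.002,0,0],
  ],
)

```text
t: 7.12
eef_pos: [485.1, 194.4, 265.5]
tcp_rot: [-3.141, -0.001, -0.072]
ft_force: [0.3, 7.4, 3.9]
opening: 0.102
```

```bash
python3 -c "
from h import *
st()"
```

```text
t 7.1167
eef_pos [485.0615 194.3602 265.4613]
tcp_rot [-3.1406e+00 -1.2000e-03 -7.1900e-02]
ft_force [0.2957 7.4329 3.9344]
moment [ 1.545   0.0511 -0.0273]
opening 0.1021
s,l -248.47854918366923 -0.10645526936157243
```

Emit:
apply_moves(
  commands=[
    [0,0,0,0,0.002,0,0],
    [0,0,0,0,0.003,0,0],
    [0,0,0,0,0.003,0,0],
    [0,0,0,0,0.003,0,0],
    [0,0,0,0,0.003,0,0],
  ],
)

```text
t: 7.53
eef_pos: [484.1, 180.4, 265.5]
tcp_rot: [-3.14, -0.001, -0.072]
ft_force: [-0.3, 7.0, 4.6]
opening: 0.102
```

Emit:
apply_moves(
  commands=[
    [0,0,0,0,0.003,0,0],
    [0,0,0,0,0.003,0,0],
    [0,0,0,0,0.003,0,0],
    [0,0,0,0,0.003,0,0],
    [0,0,0,0,0.003,0,0],
  ],
)

```text
t: 7.95
eef_pos: [483.0, 165.4, 265.6]
tcp_rot: [-3.14, -0.002, -0.072]
ft_force: [1.4, 8.2, 5.8]
opening: 0.103
```

```bash
python3 -c "
from h import *
st();snap('scene','pics/s5.png')
st()"
```

```text
t 7.95
eef_pos [483.0421 165.4331 265.5626]
tcp_rot [-3.1404e+00 -1.5000e-03 -7.2100e-02]
ft_force [1.3962 8.2239 5.7722]
moment [ 1.9919  0.0024 -0.0768]
opening 0.103
s,l -219.48228515856405 -0.052327805338695264
t 8.0
eef_pos [483.0247 165.0776 265.5595]
tcp_rot [-3.1406e+00 -1.5000e-03 -7.2200e-02]
ft_force [0.7837 4.5641 5.2057]
moment [ 1.2393e+00 -7.0000e-04 -9.5000e-03]
opening 0.1047
s,l -219.12651065362388 -0.04426793597782299
```

Emit:
apply_moves(
  commands=[
    [0,0,0,0,0.003,0,0],
    [0,0,0,0,0.005,0,0],
    [0,0,0,0,0.005,0,0],
    [0,0,0,0,0.005,0,0],
    [0,0,0,0,0.005,0,0],
  ],
)

```text
t: 8.42
eef_pos: [481.5, 142.5, 265.7]
tcp_rot: [-3.14, -0.002, -0.072]
ft_force: [0.6, 9.9, 9.0]
opening: 0.101
```

Emit:
apply_moves(
  commands=[
    [0,0,0,0,0.005,0,0],
    [0,0,0,0,0.005,0,0],
    [0,0,0,0,0.005,0,0],
    [0,0,0,0,0.005,0,0],
    [0,0,0,0,0.005,0,0],
  ],
)

```text
t: 8.83
eef_pos: [479.6, 117.5, 265.6]
tcp_rot: [-3.14, -0.002, -0.072]
ft_force: [1.4, 7.7, 6.7]
opening: 0.106
```

```bash
python3 -c "
from h import *
st()"
```

```text
t 8.8333
eef_pos [479.5955 117.4682 265.5963]
tcp_rot [-3.1405e+00 -1.6000e-03 -7.2200e-02]
ft_force [1.4235 7.724  6.6834]
moment [ 2.2024 -0.1012 -0.0191]
opening 0.1058
s,l -171.39568379724437 -0.06047657368830529
```

Emit:
apply_moves(
  commands=[
    [0,0,0,0,0.005,0,0],
    [0,0,0,0,0.005,0,0],
    [0,0,0,0,0.005,0,0],
    [0,0,0,0,0.004,0,0],
    [0,0,0,0,0.004,0,0],
  ],
)

```text
t: 9.25
eef_pos: [477.8, 94.4, 265.3]
tcp_rot: [-3.141, -0.001, -0.072]
ft_force: [0.6, 6.3, 2.2]
opening: 0.108
```

Emit:
apply_moves(
  commands=[
    [0,0,0,0,0.004,0,0],
    [0,0,0,0,0.004,0,0],
    [0,0,0,0,0.004,0,0],
    [0,0,0,0,0.004,0,0],
    [0,0,0,0,0.004,0,0],
  ],
)

```text
t: 9.67
eef_pos: [476.0, 74.0, 264.7]
tcp_rot: [3.141, 0.001, -0.072]
ft_force: [-1.1, 1.3, -5.5]
opening: 0.106
```

```bash
python3 - <<'E'
from h import *
st()
d=snap('scene','pics/s6.png'); st()
cv2.imwrite('pics/c7.png',cv2.convertScaleAbs(cv2.resize(d['color'][160:310,150:350],None,fx=4,fy=4,interpolation=2)[...,::-1],alpha=1.5))
E
```

```text
t 9.6667
eef_pos [476.0258  73.9552 264.6737]
tcp_rot [ 3.1414e+00  1.3000e-03 -7.1600e-02]
ft_force [-1.1446  1.3268 -5.5177]
moment [ 1.0616 -0.1353  0.0146]
opening 0.1056
s,l -127.74055325413889 -0.5097043762735604
t 9.7167
eef_pos [476.0328  73.4348 264.7151]
tcp_rot [ 3.1412e+00  1.2000e-03 -7.1800e-02]
ft_force [-0.1974 -2.3273 -6.0447]
moment [ 0.4592 -0.1403  0.0189]
opening 0.1049
s,l -127.22197067406138 -0.46544908872529733
```

View pics/c7.png

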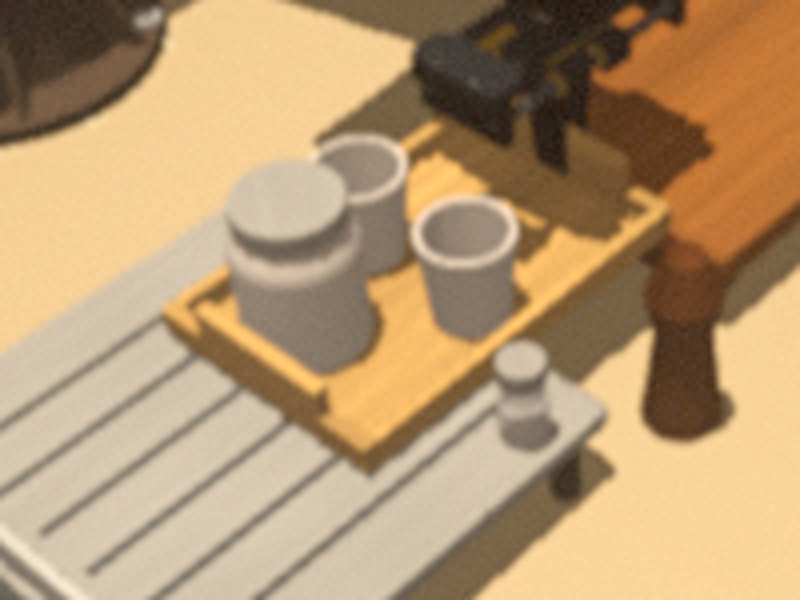

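Emit:
apply_moves(
  commands=[
    [0,0,0,0,0.003,0,0],
    [0,0,0,0,0.003,0.0003,0],
    [0,0,0,0,0.003,0.0003,0],
    [0,0,0,0,0.003,0.0003,0],
    [0,0,0,0,0.003,0.0003,0],
  ],
)

```text
t: 10.13
eef_pos: [475.1, 59.0, 263.9]
tcp_rot: [3.141, 0.0, -0.072]
ft_force: [0.6, 2.3, -5.6]
opening: 0.098
```

```bash
python3 -c "
from h import *
st()"
```

```text
t 10.1333
eef_pos [475.1207  59.0184 263.8526]
tcp_rot [ 3.1415e+00  1.0000e-04 -7.1500e-02]
ft_force [ 0.6007  2.3098 -5.5979]
moment [ 1.0218 -0.0637  0.025 ]
opening 0.0978
s,l -112.77788368367553 -0.3444130161813216
```

Emit:
apply_moves(
  commands=[
    [0,0,0,0,0.003,0.0003,0],
    [0,0,0,0,0.003,0.0003,0],
    [0,0,0,0,0.003,0.0003,0],
    [0,0,0,0,0.003,0.0003,0],
    [0,0,0,0,0.003,0.0003,0],
  ],
)

```text
t: 10.55
eef_pos: [474.1, 44.1, 262.5]
tcp_rot: [3.141, -0.0, -0.071]
ft_force: [1.3, 3.1, -3.9]
opening: 0.107
```

```bash
python3 -c "
from h import *
st()"
```

```text
t 10.55
eef_pos [474.0974  44.0766 262.4714]
tcp_rot [ 3.1415e+00 -3.0000e-04 -7.1400e-02]
ft_force [ 1.275   3.0687 -3.91  ]
moment [ 0.7154 -0.0811 -0.0219]
opening 0.1068
s,l -97.80177137998332 -0.29669645105446635
```

Emit:
apply_moves(
  commands=[
    [0,0,0,0,0.005,0.0001,0],
    [0,0,0,0,0.005,0.0001,0],
    [0,0,0,0,0.005,0.0001,0],
    [0,0,0,0,0.005,0.0001,0],
    [0,0,0,0,0.005,0,0],
  ],
)

```text
t: 10.97
eef_pos: [472.4, 19.0, 262.3]
tcp_rot: [-3.142, -0.001, -0.072]
ft_force: [-0.2, 5.7, 1.3]
opening: 0.101
```

```bash
python3 -c "
from h import *
st()"
```

```text
t 10.9667
eef_pos [472.3656  18.958  262.3471]
tcp_rot [-3.1416e+00 -9.0000e-04 -7.1500e-02]
ft_force [-0.1841  5.6908  1.3099]
moment [1.0075 0.0154 0.0391]
opening 0.1007
s,l -72.62464181119641 -0.22803207696693634
```

Emit:
apply_moves(
  commands=[
    [0,0,0,0,0.005,0,0],
    [0,0,0,0,0.006,0,0],
    [0,0,0,0,0.006,0,0],
    [0,0,0,0,0.006,0,0],
    [0,0,0,0,0.006,0,0],
  ],
)

```text
t: 11.38
eef_pos: [470.2, -10.0, 262.3]
tcp_rot: [3.142, -0.001, -0.072]
ft_force: [0.9, 5.8, 1.7]
opening: 0.105
```

Emit:
apply_moves(
  commands=[
    [0,0,0,0,0.006,0,0],
    [0,0,0,0,0.006,0,0],
    [0,0,0,0,0.006,0,0],
    [0,0,0,0,0.006,0,0],
    [0,0,0,0,0.005,0,0],
  ],
)

```text
t: 11.8
eef_pos: [468.1, -39.0, 262.3]
tcp_rot: [3.142, -0.0, -0.072]
ft_force: [0.6, 6.1, 2.0]
opening: 0.102
```

```bash
python3 -c "
from h import *
st()"
```

```text
t 11.8
eef_pos [468.0913 -39.0285 262.3143]
tcp_rot [ 3.1416e+00 -5.0000e-04 -7.1800e-02]
ft_force [0.574  6.0651 1.9576]
moment [ 1.1019 -0.0661 -0.0562]
opening 0.1018
s,l -14.483300070762253 -0.3451686501265602
```

Emit:
apply_moves(
  commands=[
    [0,0,0,0,0.005,0,0],
    [0,0,0,0,0.005,0,0],
    [0,0,0,0,0.005,0,0],
    [0,0,0,0,0.004,0,0],
    [0,0,0,0,0.003,0,0],
  ],
)

```text
t: 12.22
eef_pos: [466.5, -60.9, 262.3]
tcp_rot: [3.142, -0.0, -0.072]
ft_force: [0.8, 6.7, 2.6]
opening: 0.103
```

```bash
python3 - <<'E'
from h import *
st()
c=snap('top','pics/t4.png'); 
cv2.imwrite('pics/c8.png',cv2.convertScaleAbs(cv2.resize(c['color'][225:395,350:550],None,fx=3.5,fy=3.5,interpolation=2)[...,::-1],alpha=1.5))
E
```

```text
t 12.2167
eef_pos [466.4791 -60.8875 262.3458]
tcp_rot [ 3.1416e+00 -4.0000e-04 -7.1800e-02]
ft_force [0.7834 6.6793 2.6323]
moment [ 1.1212 -0.1173 -0.014 ]
opening 0.1029
s,l 7.434170946642554 -0.39034295628387294
```

View pics/c8.png

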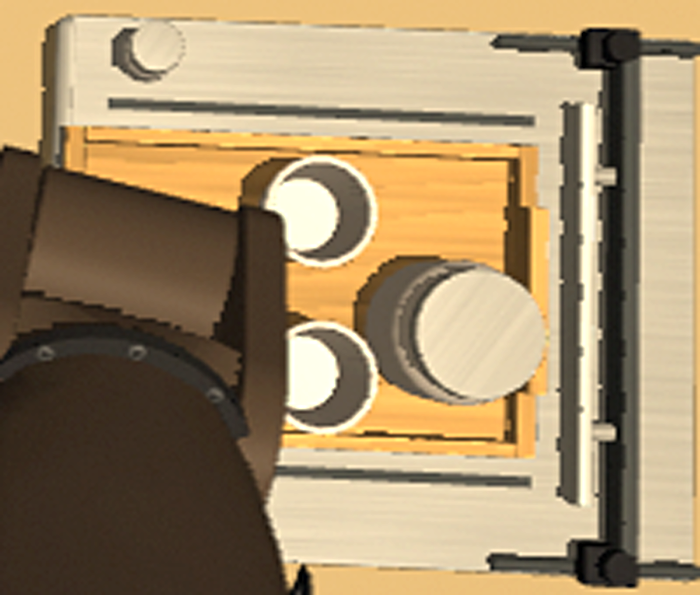

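Emit:
apply_moves(
  commands=[
    [0,0,0,0,0.003,0,0],
    [0,0,0,0,0.003,0,0],
    [0,0,0,0,0.003,0,0],
    [0,0,0,0,0.002,0,0],
    [0,0,0,0,0.001,0,0],
  ],
)

```text
t: 12.68
eef_pos: [465.6, -72.6, 262.3]
tcp_rot: [-3.142, -0.0, -0.072]
ft_force: [0.3, 6.7, 3.1]
opening: 0.103
```

Emit:
apply_moves(
  commands=[
    [0,0,0,0,0.001,0,0],
    [0,0,0,0,0.001,0,0],
    [0,0,0,0,0.001,0,0],
    [0,0,0,0,0.001,0,0],
  ],
)

```text
t: 13.02
eef_pos: [465.4, -76.4, 262.3]
tcp_rot: [-3.142, -0.0, -0.072]
ft_force: [0.7, 6.9, 2.8]
opening: 0.105
```

Emit:
apply_moves(
  commands=[
    [0,0,0,0,0.001,0,0],
    [0,0,0,0,0.001,0,0],
    [0,0,0,0,0.001,0,0],
    [0,0,0,0,0.001,0,0],
  ],
)

```text
t: 13.35
eef_pos: [465.1, -80.4, 262.3]
tcp_rot: [-3.142, -0.0, -0.072]
ft_force: [0.2, 6.7, 3.1]
opening: 0.105
```

Emit:
apply_moves(
  commands=[
    [0,0,0,0,0.001,0,0],
    [0,0,0,0,0.001,0,0],
    [0,0,0,0,0.001,0,0],
  ],
)

```text
t: 13.6
eef_pos: [464.8, -83.3, 262.3]
tcp_rot: [-3.141, -0.0, -0.072]
ft_force: [0.5, 9.5, 4.5]
opening: 0.104
```

Emit:
apply_moves(
  commands=[
    [0,0,0,0,0.001,0,0],
    [0,0,0,0,0.001,0,0],
  ],
)

```text
t: 13.77
eef_pos: [464.6, -85.0, 262.3]
tcp_rot: [-3.141, 0.0, -0.072]
ft_force: [0.7, 12.6, 4.2]
opening: 0.1
```

```bash
python3 -c "
from h import *
st()"
```

```text
t 13.7667
eef_pos [464.6237 -85.0431 262.3127]
tcp_rot [-3.141e+00  1.000e-04 -7.160e-02]
ft_force [ 0.7462 12.5562  4.2128]
moment [ 2.1808 -0.2454  0.0788]
opening 0.0996
s,l 31.659591373094518 -0.5137901931265334
```

Emit:
apply_moves(
  commands=[
    [0,0,0,0,0.0008,0,0],
    [0,0,0,0,0.0007,0,0],
    [0,0,0,0,0,0,0],
  ],
)

```text
t: 14.02
eef_pos: [464.5, -86.4, 262.3]
tcp_rot: [-3.141, 0.0, -0.072]
ft_force: [1.4, 13.4, 4.2]
opening: 0.103
```

```bash
python3 -c "
from h import *
st()"
```

```text
t 14.0167
eef_pos [464.5056 -86.3637 262.3217]
tcp_rot [-3.1408e+00  2.0000e-04 -7.1600e-02]
ft_force [ 1.3917 13.3606  4.2381]
moment [ 2.1411 -0.2466  0.0883]
opening 0.1033
s,l 32.985237011994265 -0.5371568511422655
```

Emit:
apply_moves(
  commands=[
    [0,0,0,0,-0.0004,0,0],
    [0,0,0,0,-0.0004,0,0],
    [0,0,0,0,0,0,0],
  ],
)

```text
t: 14.27
eef_pos: [464.6, -86.1, 262.3]
tcp_rot: [3.141, -0.0, -0.071]
ft_force: [-1.6, 3.1, 5.1]
opening: 0.103
```

```bash
python3 -c "
from h import *
st()"
```

```text
t 14.2667
eef_pos [464.5807 -86.1029 262.3355]
tcp_rot [ 3.1414 -0.     -0.0714]
ft_force [-1.5969  3.1086  5.1498]
moment [0.7176 0.2892 0.0478]
opening 0.1034
s,l 32.7196887362373 -0.4809050578003529
```

Emit:
apply_moves(
  commands=[
    [0,0,0,0,-0.0004,0,0],
    [0,0,0,0,0,0,0.012],
    [0,0,0,0,0,0,0.016],
    [0,0,0,0,0,0,0.024],
    [0,0,0,0,0,0,0.035],
  ],
)

```text
t: 14.68
eef_pos: [464.8, -85.8, 262.0]
tcp_rot: [3.141, -0.0, -0.072]
ft_force: [0.1, 0.3, 0.2]
opening: 0.257
```

Emit:
apply_moves(
  commands=[
    [0,0,0,0,0,0,0.045],
    [0,0,0,0,0,0,0.045],
    [0,0,0,0,0,0,0.045],
    [0,0,0,0,0,0,0.045],
  ],
)

```text
t: 15.02
eef_pos: [464.8, -85.7, 262.0]
tcp_rot: [3.141, -0.0, -0.072]
ft_force: [-0.6, -0.7, 0.5]
opening: 0.469
```

```bash
python3 -c "
from h import *
st()"
```

```text
t 15.0167
eef_pos [464.7953 -85.6605 262.0089]
tcp_rot [ 3.1415 -0.     -0.0715]
ft_force [-0.6226 -0.6871  0.4537]
moment [ 0.0717 -0.0319 -0.0006]
opening 0.4694
s,l 32.263140700505446 -0.2984061639185985
```

Free of the tray. Lift straight up and retreat.

Emit:
apply_moves(
  commands=[
    [0,0,0,0,0,-0.01,0.045],
    [0,0,0,0,0,-0.02,0.045],
    [0,0,0,0,0,-0.03,0.045],
    [0,0,0,0,0,-0.035,0.045],
    [0,0,0,0,0,-0.035,0.045],
  ],
)

```text
t: 15.43
eef_pos: [464.5, -85.5, 393.3]
tcp_rot: [-3.141, 0.001, -0.072]
ft_force: [0.2, -0.4, 0.7]
opening: 0.471
```

Emit:
apply_moves(
  commands=[
    [0,0,0,0,-0.03,-0.02,0.045],
    [0,0,0,0,-0.04,0,0.045],
    [0,0,0,0,-0.04,0,0.045],
    [0,0,0,0,-0.04,0,0.045],
    [0,0,0,0,-0.04,0,0.045],
  ],
)

```text
t: 15.85
eef_pos: [477.9, 105.7, 412.3]
tcp_rot: [-3.142, -0.001, -0.072]
ft_force: [1.5, 0.3, -0.5]
opening: 0.476
```

```bash
python3 - <<'E'
from h import *
st()
c=snap('top','pics/t5.png')['color'];d=snap('scene','pics/s7.png')['color']
A=cv2.resize(c[220:400,345:555],(420,360),interpolation=2);A=cv2.resize(c[220:400,350:550],None,fx=2,fy=2,interpolation=2)
B=cv2.resize(d[160:340,85:285],None,fx=2,fy=2,interpolation=2)
cv2.imwrite('pics/c9.png',cv2.convertScaleAbs(np.hstack([A,B])[...,::-1],alpha=1.5))
E
```

```text
t 15.85
eef_pos [477.9465 105.6905 412.3336]
tcp_rot [-3.1416e+00 -7.0000e-04 -7.2000e-02]
ft_force [ 1.4579  0.2755 -0.501 ]
moment [ 0.0043  0.011  -0.0197]
opening 0.4761
s,l -159.53070593132955 -0.8630622294967425
```

View pics/c9.png

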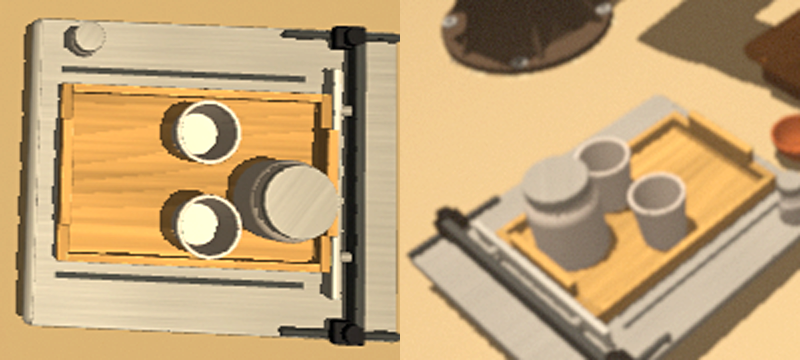

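```bash
python3 -c "
from h import *
print(env.job_done()); st()"
```

```text
the job is handed in; nothing more can be done
None
the job is handed in; nothing more can be done
```

The loaded tray is on the middle of the draining rack, resting against the sprung bar, and the job was handed in at about 16 s with no verdict reported.

- **Slide:** I pinched the rear hand-hold and turned out the roughly 4° of skew on the board. I then slid the tray level across the gap, holding its tail. It went onto the rack about 0.5 mm or less off the middle line.
- **Tail leaving the board:** The rack's deck turned out to be about 3 mm lower than the board. For about 30 mm after the tail left the board, the arm carried 4 to 6 N of the tray's weight. I lowered it about 2.3 mm while moving until the rack bore it.
- **Press:** I felt the bar at about y = -82 mm and pressed on to -86.4 mm, so the bar gave roughly 4 mm. The push was 13 N including sliding friction of 5 to 7 N. The give is worked out from arm position and force, since I could not read it directly. I eased back about 1 mm before opening, so the spring would not kick the tray.
- **Last checks:** The final pictures show the tray's front against the bar and square to it. The jar and both cups are standing, the spice jar is in place, and the bowl, partly in view, looks in place. The mug and pepper mill were outside the final crops, so I did not check them at the end. The gripper was clear of everything and free of force.
- **Failed check:** My last state reading, taken after handing in, was refused.

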